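Tip the bar-grip screw box out of the bench rack

TASK

Three wooden screw boxes stand tightly side by side in the plywood rack. Take the one with the flat bar grip (the other two have round knobs): tip its top out of the row through the rack's open front, with its foot still in the rack, until it leans well out in front of its neighbours, then lift it out and stand it upright in the middle of the square black rubber mat. Leave the two knob boxes standing in their places.

Things in the scene. Friction and masses are not known exactly. Their poses are not given: they have to be found in the camera images.
- bar_box_mid (a point): The box to fetch: light wood, 90 deep (x) x 54 wide (y) x 130 high (z) mm, about 0.35 kg. On top a flat upright bar grip of darker wood, 18 (x) x 44 (y) x 44 high mm, its centre 26 mm forward (-x) of this point and 87 mm above it. Point: centre of the box body, 65 mm above its foot. z up; x from its front (paper label, facing the robot) to its rear, as the rack's. May be in any of the 3 places.
- knob_box_a_mid (a point): A bystander in the row: the same 90 x 54 x 130 mm box, but with a round wooden knob on top (28 mm across, 28 mm high, 26 mm forward of the middle). Point and axes as for the bar box.
- knob_box_b_mid (a point): The second bystander, identical to the other knob box.
- rack: Fixed plywood rack, open front (-x). Floor 12 mm above bench. Row along y, 56 mm pitch, 2 mm gaps. A 6 mm lip, 3 mm before the boxes' feet, lets them tip about the lower front edge but not slide. A rod along y, 20 mm above the tops and 7 mm over their rears, stops a straight lift: tip 20-30 deg, then lift up and forward. Rear posts 194 mm, cheeks 82 mm high. Origin: below middle box, on bench.
- mat: Square black rubber mat, 180 x 180 x 8 mm, fixed flat on the bench to the right of the rack. Origin at the centre of its underside, on the bench (its top is 8 mm higher); z up, x and y along its edges.

How it is judged:
By the outcome, as a careful person would: the job done as asked, in the order asked, and still so for the second after the job is handed in, with the robot touching nothing.
It also fails if it takes over 51 s, if anything falls off the work surface, if the arm or the gripper's body presses on something with over 40 N, if the wrist force passes 120 N, or if a joint passes its speed limit or range.

ROBOT

A 6-joint arm with a two-finger parallel gripper is mounted at the origin on the work surface. World frame = base frame: x ahead of the robot, y to its left, z up, the work surface at z = 0. Lengths are in m, angles in rad, forces in N, time in s.
With the tool pointing down it reaches from about 0.35 to 0.975 m from the base axis. Payload 4.9 kg.
Tool frame: the origin (TCP) lies midway between the tips of the shut fingers; the grasp point (between the pads) lies 19 mm behind it (manip.pinch_z is the x of the grasp point in the tool frame, in m); x points along the fingers, y is the direction in which the jaws open and shut, and the axes are right-handed (so a half turn about x gives the same grasp; the last joint's range is limited). The gripper opens to 85 mm and grips with 20 to 120 N. Pads are 22 mm wide; open, the fingers measure 114 mm over their backs; the gripper's body (76 mm by 85 mm) begins 54 mm behind the grasp point. The pads swing forward as they close: fully open they stand 13 mm farther back than shut.
Start: joints at [1.035, 0.053, 1.613, -0, 1.476, -0.119], TCP at [0.253, 0.571, 0.196] pointing down, gripper open.
Joint ranges: [-3.01, 3.01], [-1.01, 2.22], [0.06, 2.58], [-1.02, 4.17], [0.09, 2.62], [-3.14, 3.14]. Speed limits (rad/s): [2.57, 2.57, 3.14, 3.14, 3.14, 3.14].

INTERFACE

Orientations are given as a unit quaternion [w, x, y, z].
In Python, from plant import sensors, cams, workorder, manip gives the robot as it stands.
- The arm moves only by the tool drive_tool, never from a script. Its argument "series" is a list of rows, each an object of numbers: "x", "y", "z": the shift along the tool's x, y, z in units of 25 mm (1.0 is 25 mm); "ax", "ay", "az": the turn, a rotation vector about the tool's x, y, z in units of 5 degrees (1.0 is 5 degrees). A call has 1 to 5 rows; each row is the pose to reach, as a shift and turn from the pose commanded when the call began, along the tool's axes at that moment; what a row does not reach only later rows make up. A row lasts 1/12 s, in which the tool goes at most 41.7 mm and 7.16 degrees, less where a joint would pass 70% of its speed; a pose out of reach is approached as far as the arm can. A call with a gripper value outside its range is refused whole. "hand" is the opening, from 0 (shut) to 1 (fully open), set as the call begins (left out, the last holds). The fingers move at their own pace and stop on an object; the grip force is fixed at half the most. Time passes only in rows, so rows that repeat a pose let the fingers close. It gives the time, the measured TCP pose, the force and the opening at its end, in the units of the state.
- sensors.state(): the state, without advancing time (a new reading comes with each control period).
- cams.grab_frame(name): name is "scene" or "top" or "wrist"; returns a dict with "img" (384x512x3 uint8, blue, green, red), "camera_matrix" (3x3 intrinsics, pixels), "cam_to_world" (4x4, takes a point from camera to world coordinates). Camera axes: x right, y down, z forward; pixel columns grow to the right and rows downward; lengths in m; the calibration is good to about 2 mm. A picture is of the moment at which its call begins. There is no depth.
- workorder.job_done(): hands the job in, once; it reports no verdict.
The state is a dict: "time": time; "joint_pos": joint angles; "joint_vel": joint speeds; "joint_efforts": joint torques, N m; "tool_pos": TCP position; "tool_rot": TCP orientation; "contact_force": force on the tool from outside, world axes, zero at the start; "ft_torque": the same for the moment, N m; "gripper_width": opening from 0.0 (shut) to 1.0 (fully open).
Only numpy, scipy, OpenCV 4.12 (cv2) and the standard library are available. Lean on these libraries where they do the work, as an engineer would, in place of code of your own. Each camera call takes 0.05 s, during which the arm holds its last target.

## Working session

There is one attempt and no reset: what is moved stays moved. The work goes in short steps, Python scripts to look and compute and a tool call to move; the robot and the scene stay as the last step left them, time stands still between calls to the robot, and variables do not carry over. Pictures are saved under pics/ and viewed, and the job is handed in when it is done.

Besides the shell and the picture viewer there is one more tool, called as a command line: name --argument value ..., lists and objects as JSON in quotes. drive_tool: Moves the arm, as the interface text tells. Its arguments: {"type":"object","properties":{"series":{"type":"array","items":{"type":"object","properties":{"x":{"type":"number"},"y":{"type":"number"},"z":{"type":"number"},"ax":{"type":"number"},"ay":{"type":"number"},"az":{"type":"number"}}}},"hand":{"type":"number"}},"required":["series"]}

```bash
ls; mkdir -p pics; python3 - <<'E'
from plant import sensors,cams,manip
import cv2,numpy as np
np.set_printoptions(precision=4,suppress=True)
print(manip.pinch_z, [a for a in dir(manip) if a[0]!='_'])
for n in ["scene","top","wrist"]:
    f=cams.grab_frame(n); cv2.imwrite(f"pics/{n}0.png",f["img"]); print(n,f["camera_matrix"],f["cam_to_world"])
print(sensors.state())
E
```

```text
pics
-0.0187 ['IKError', 'pinch_z']
scene [[472.3922   0.     253.205 ]
 [  0.     472.3922 178.4827]
 [  0.       0.       1.    ]] [[-0.0831  0.6521 -0.7536  1.3862]
 [ 0.9964  0.0663 -0.0525  0.0087]
 [ 0.0157 -0.7553 -0.6552  0.7898]
 [ 0.      0.      0.      1.    ]]
top [[455.8535   0.     253.3454]
 [  0.     455.8535 192.3084]
 [  0.       0.       1.    ]] [[ 0.022  -0.9918  0.1261  0.4695]
 [-0.9996 -0.0239 -0.0136 -0.031 ]
 [ 0.0165 -0.1258 -0.9919  0.99  ]
 [ 0.      0.      0.      1.    ]]
wrist [[291.2834   0.     251.9618]
 [  0.     291.2834 190.4204]
 [  0.       0.       1.    ]] [[ 0.4047  0.8683  0.2868  0.1797]
 [ 0.9145 -0.3833 -0.1296  0.6046]
 [-0.0026  0.3147 -0.9492  0.3732]
 [ 0.      0.      0.      1.    ]]
{'time': 0.15, 'joint_pos': array([ 1.035 ,  0.0532,  1.614 , -0.    ,  1.476 , -0.119 ]), 'joint_vel': array([-0.0014, -0.002 , -0.0038, -0.0008, -0.0007,  0.0011]), 'joint_efforts': array([  0.001 , -39.4239, -37.0723,  -0.0001,   0.0046,  -0.    ]), 'tool_pos': array([0.2527, 0.571 , 0.1951]), 'tool_rot': array([ 0.6916,  0.1457,  0.692 , -0.1469]), 'contact_force': array([0.0802, 0.9955, 0.5972]), 'ft_torque': array([-0.0009,  0.0077, -0.0424]), 'gripper_width': 0.999493537683272}
```

View pics/scene0.png

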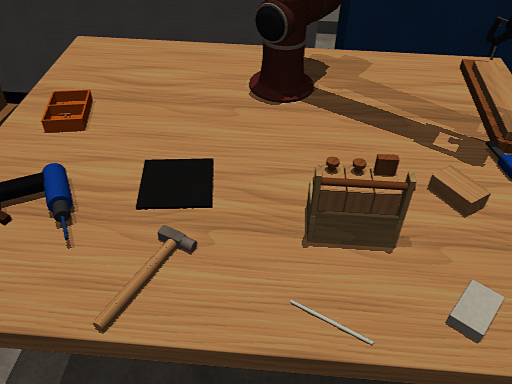

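View pics/top0.png

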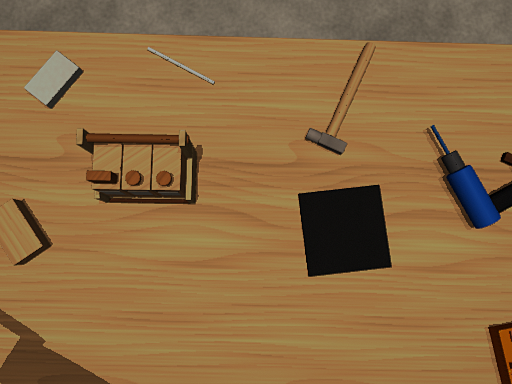

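View pics/wrist0.png

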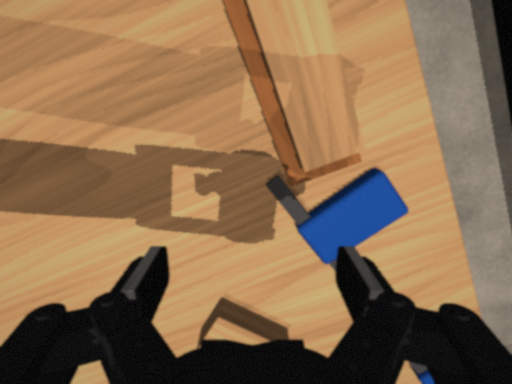

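The bar box is in the leftmost (+y) place: the bar is at top (99,176) and scene (387,165). The knobs are at top (133,178) and (164,179), and the mat is around top (345,230). Next I'll zoom in to measure.

```bash
python3 - <<'E'
import cv2,numpy as np
a=cv2.imread("pics/top0.png")[120:215,65:210]; cv2.imwrite("pics/topz.png",cv2.resize(a,None,fx=5.4,fy=5.4,interpolation=cv2.INTER_CUBIC))
a=cv2.imread("pics/scene0.png")[145:255,295:425]; cv2.imwrite("pics/scz.png",cv2.resize(a,None,fx=5,fy=5,interpolation=cv2.INTER_CUBIC))
E
```

```text
(no output)
```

View pics/topz.png

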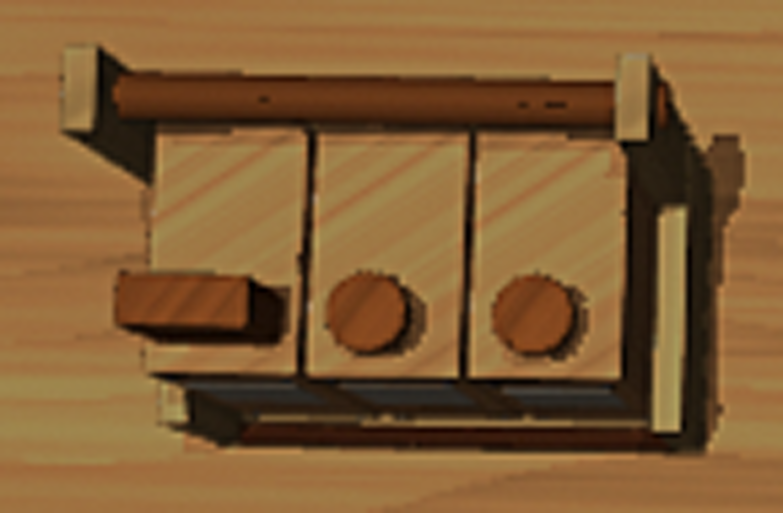

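View pics/scz.png

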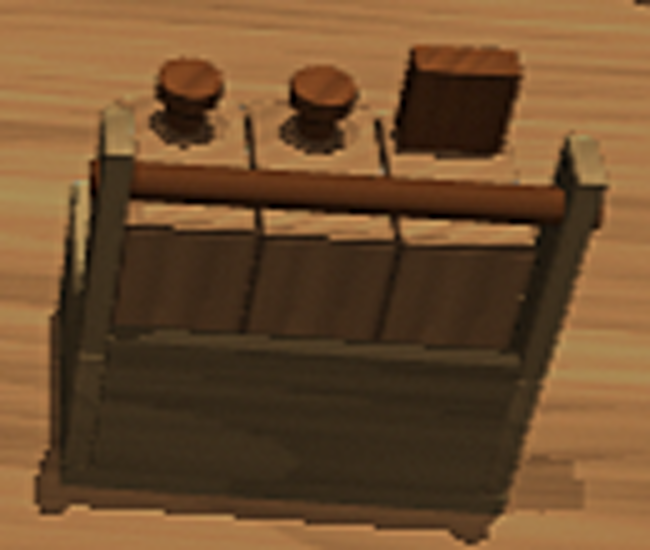

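```bash
cat > h.py <<'E'
import numpy as np,cv2
np.set_printoptions(precision=4,suppress=True)
CAL={"scene":(np.array([[472.3922,0,253.205],[0,472.3922,178.4827],[0,0,1]]),np.array([[-0.0831,0.6521,-0.7536,1.3862],[0.9964,0.0663,-0.0525,0.0087],[0.0157,-0.7553,-0.6552,0.7898]])),
"top":(np.array([[455.8535,0,253.3454],[0,455.8535,192.3084],[0,0,1]]),np.array([[0.022,-0.9918,0.1261,0.4695],[-0.9996,-0.0239,-0.0136,-0.031],[0.0165,-0.1258,-0.9919,0.99]]))}
def ray(n,u,v,z):
    K,T=CAL[n]; d=T[:,:3]@np.linalg.solve(K,[u,v,1]); s=(z-T[2,3])/d[2]; return T[:,3]+s*d
E
python3 - <<'E'
from h import *
o=lambda p:(65+p[0]/5.4-.4,120+p[1]/5.4-.4)
for nm,z,ps in [("bar",.186,[(117,270),(250,276),(247,329),(116,325)]),("knob",.170,[(368,313),(533,315)]),("front",.142,[(152,374),(302,376),(464,379),(620,380)]),("rear",.142,[(155,130),(311,130),(473,132)])]:
    for p in ps: print(nm,ray("top",*o(p),z))
s=lambda p:(295+p[0]/5-.4,145+p[1]/5-.4)
for nm,z,ps in [("bar",.186,[(413,45),(520,50),(520,74),(412,72)]),("knob",.170,[(190,80),(323,87)]),("rear",.142,[(125,222),(257,233),(397,244),(537,244)])]:
    for p in ps: print("s",nm,ray("scene",*s(p),z))
im=cv2.imread("pics/top0.png")
m=(im.max(2)<40).astype(np.uint8)
n,l,st,c=cv2.connectedComponentsWithStats(m)
for i in range(1,n):
    if st[i,4]>3000:
        cs,_=cv2.findContours((l==i).astype(np.uint8),0,2); r=cv2.minAreaRect(cs[0]); print(st[i],r)
        for p in cv2.boxPoints(r): print(ray("top",*p,.008))
        print("mat c",ray("top",*r[0],.008))
im=cv2.imread("pics/scene0.png")
m=(im.max(2)<40).astype(np.uint8)
n,l,st,c=cv2.connectedComponentsWithStats(m)
for i in range(1,n):
    if 2000<st[i,4]<6000:
        cs,_=cv2.findContours((l==i).astype(np.uint8),0,2); q=cv2.approxPolyDP(cs[0],6,True)[:,0]; print(st[i],[ray("scene",*p,.008) for p in q])
E
```

```text
bar [0.6053 0.256  0.186 ]
bar [0.6043 0.2123 0.186 ]
bar [0.5867 0.2122 0.186 ]
bar [0.5869 0.2551 0.186 ]
knob [0.5954 0.177  0.17  ]
knob [0.5961 0.1217 0.17  ]
front [0.5766 0.2572 0.142 ]
front [0.5771 0.2056 0.142 ]
front [0.5774 0.1497 0.142 ]
front [0.5784 0.0958 0.142 ]
rear [0.6627 0.2618 0.142 ]
rear [0.6641 0.2075 0.142 ]
rear [0.6648 0.1509 0.142 ]
s bar [0.5864 0.2117 0.186 ]
s bar [0.5852 0.2561 0.186 ]
s bar [0.6015 0.2537 0.186 ]
s bar [0.6048 0.2092 0.186 ]
s knob [0.5992 0.1204 0.17  ]
s knob [0.5982 0.176  0.17  ]
s rear [0.6601 0.0948 0.142 ]
s rear [0.6614 0.1484 0.142 ]
s rear [0.6624 0.2048 0.142 ]
s rear [0.6566 0.2619 0.142 ]
[ 298  185   93   91 6830] ((344.0461730957031, 229.8692169189453), (83.59940338134766, 83.22730255126953), 82.87498474121094)
[ 0.5939 -0.1407  0.008 ]
[ 0.621  -0.3214  0.008 ]
[ 0.4422 -0.3413  0.008 ]
[ 0.4167 -0.1645  0.008 ]
mat c [ 0.5174 -0.2418  0.008 ]
[ 249   40   65   63 2450] [array([-0.3209, -0.0838,  0.008 ]), array([ 0.0543, -0.0972,  0.008 ]), array([ 0.1171, -0.0043,  0.008 ]), array([0.0717, 0.0827, 0.008 ]), array([-0.0265,  0.1029,  0.008 ]), array([-0.0848,  0.0695,  0.008 ]), array([-0.3314,  0.08  ,  0.008 ]), array([-0.243 , -0.0194,  0.008 ])]
[ 136  159   77   51 3545] [array([ 0.4418, -0.3433,  0.008 ]), array([ 0.623 , -0.3153,  0.008 ]), array([ 0.5993, -0.1444,  0.008 ]), array([ 0.4196, -0.169 ,  0.008 ])]
[ 165  363  245   21 2551] [array([ 1.0177, -0.1594,  0.008 ]), array([0.9872, 0.2526, 0.008 ]), array([ 0.9872, -0.1381,  0.008 ])]
```

```bash
cat >> h.py <<'E'
from scipy.spatial.transform import Rotation as Ro
def q2r(q): return Ro.from_quat([q[1],q[2],q[3],q[0]])
def tool(yaw,tilt=0,s=1):
    # tool y along s*rack x; pointing down; tilt = box lean toward -x (rad) about rack y
    x=np.array([0,0,-1.]);y=np.array([s,0,0.]);z=np.cross(x,y)
    return Ro.from_euler('z',yaw)*Ro.from_euler('y',-tilt)*Ro.from_matrix(np.c_[x,y,z])
def rel(st,p,R):
    R0=q2r(st["tool_rot"]); d=R0.inv().apply(np.array(p)-st["tool_pos"])/.025
    w=np.degrees((R0.inv()*R).as_rotvec())/5
    return d,w
def show(st):
    print("t",round(st["time"],2),"p",st["tool_pos"],"q",st["tool_rot"],"j",st["joint_pos"],"F",st["contact_force"],"M",st["ft_torque"],"w",round(st["gripper_width"],3)); print(q2r(st["tool_rot"]).as_matrix())
E
python3 - <<'E'
from h import *
from plant import sensors
s=sensors.state(); show(s)
for g in(1,-1): print(g,rel(s,[.5955,.234,.30],tool(.015,0,g)))
E
```

```text
t 0.15 p [0.2527 0.571  0.1951] q [ 0.6916  0.1457  0.692  -0.1469] j [ 1.035   0.0532  1.614  -0.      1.476  -0.119 ] F [0.0802 0.9955 0.5972] M [-0.0009  0.0077 -0.0424] w 0.999
[[-0.0008  0.4048  0.9144]
 [-0.0014  0.9144 -0.4048]
 [-1.     -0.0017 -0.0002]]
1 (array([-4.1867, -6.7827, 17.9932]), array([13.052,  0.009,  0.018]))
-1 (array([-4.1867, -6.7827, 17.9932]), array([-22.948 ,  -0.0202,   0.0101]))
```

drive_tool --series '[{"x":-4.2,"y":-6.8,"z":18,"ax":13},{"x":-4.2,"y":-6.8,"z":18,"ax":13},{"x":-4.2,"y":-6.8,"z":18,"ax":13},{"x":-4.2,"y":-6.8,"z":18,"ax":13},{"x":-4.2,"y":-6.8,"z":18,"ax":13}]' --hand 0.55

```text
schema error: expected keys x, y, z, ax, ay, az
```

```bash
python3 - <<'E'
from h import *
from plant import sensors
s=sensors.state(); show(s)
print(rel(s,[.5955,.234,.28],tool(.015)))
E
```

```text
t 0.15 p [0.2527 0.571  0.1951] q [ 0.6916  0.1457  0.692  -0.1469] j [ 1.035   0.0532  1.614  -0.      1.476  -0.119 ] F [0.0802 0.9955 0.5972] M [-0.0009  0.0077 -0.0424] w 0.999
[[-0.0008  0.4048  0.9144]
 [-0.0014  0.9144 -0.4048]
 [-1.     -0.0017 -0.0002]]
(array([-3.3867, -6.7814, 17.9934]), array([13.052,  0.009,  0.018]))
```

drive_tool --series '[{"x":-4.2,"y":-6.8,"z":18,"ax":13,"ay":0,"az":0},{"x":-4.2,"y":-6.8,"z":18,"ax":13,"ay":0,"az":0},{"x":-4.2,"y":-6.8,"z":18,"ax":13,"ay":0,"az":0},{"x":-4.2,"y":-6.8,"z":18,"ax":13,"ay":0,"az":0},{"x":-4.2,"y":-6.8,"z":18,"ax":13,"ay":0,"az":0}]' --hand 0.55

```text
time: 0.57
tool_pos: [0.3987, 0.4271, 0.2406]
tool_rot: [0.612, 0.353, 0.612, -0.354]
contact_force: [0.5, -0.5, 1.1]
gripper_width: 0.552
```

```bash
python3 - <<'E'
from h import *
from plant import sensors
s=sensors.state(); show(s)
print(rel(s,[.5955,.234,.28],tool(.015)))
E
```

```text
t 0.57 p [0.3987 0.4271 0.2406] q [ 0.6123  0.3535  0.6124 -0.3537] j [ 0.6924 -0.066   1.6573  0.      1.5507  0.169 ] F [ 0.4612 -0.4883  1.0898] M [ 0.0783 -0.0061 -0.0504] w 0.552
[[-0.0003  0.8661  0.4998]
 [-0.0002  0.4998 -0.8661]
 [-1.     -0.0004  0.    ]]
(array([-1.5762,  2.9556, 10.624 ]), array([5.8259, 0.0017, 0.0042]))
```

drive_tool --series '[{"x":-1.6,"y":3,"z":10.6,"ax":5.8,"ay":0,"az":0},{"x":-1.6,"y":3,"z":10.6,"ax":5.8,"ay":0,"az":0},{"x":-1.6,"y":3,"z":10.6,"ax":5.8,"ay":0,"az":0},{"x":-1.6,"y":3,"z":10.6,"ax":5.8,"ay":0,"az":0},{"x":-1.6,"y":3,"z":10.6,"ax":5.8,"ay":0,"az":0}]'

```text
time: 0.98
tool_pos: [0.5476, 0.284, 0.2705]
tool_rot: [0.505, 0.495, 0.505, -0.495]
contact_force: [0.2, 0.3, 0.4]
gripper_width: 0.548
```

```bash
python3 - <<'E'
from h import *
from plant import sensors
s=sensors.state(); show(s)
print(rel(s,[.5955,.234,.27],tool(.015)))
E
```

```text
t 0.98 p [0.5476 0.284  0.2705] q [ 0.5045  0.4953  0.5047 -0.4954] j [0.3578 0.0004 1.5434 0.0001 1.598  0.3393] F [0.1728 0.3472 0.3709] M [0.0409 0.0104 0.0269] w 0.548
[[-0.0003  0.9998  0.0185]
 [-0.      0.0185 -0.9998]
 [-1.     -0.0003  0.    ]]
(array([0.0184, 1.8794, 2.0331]), array([0.0401, 0.0002, 0.0034]))
```

drive_tool --series '[{"x":0,"y":1.8,"z":2.0,"ax":0,"ay":0,"az":0},{"x":0,"y":1.8,"z":2.0,"ax":0,"ay":0,"az":0},{"x":0,"y":1.8,"z":2.0,"ax":0,"ay":0,"az":0},{"x":0,"y":1.8,"z":2.0,"ax":0,"ay":0,"az":0},{"x":0,"y":1.8,"z":2.0,"ax":0,"ay":0,"az":0}]'

```text
time: 1.4
tool_pos: [0.5922, 0.2371, 0.27]
tool_rot: [0.505, 0.494, 0.506, -0.494]
contact_force: [-0.0, 0.2, -0.2]
gripper_width: 0.552
```

```bash
python3 - <<'E'
from h import *
from plant import sensors,cams
for n in("top","scene","wrist"): cv2.imwrite(f"pics/{n}1.png",cams.grab_frame(n)["img"])
s=sensors.state(); show(s)
print(rel(s,[.5955,.234,.149],tool(.015)))
E
```

```text
t 1.55 p [0.5918 0.2379 0.2705] q [ 0.5061  0.4938  0.5062 -0.4938] j [0.2656 0.0498 1.4932 0.0002 1.5988 0.2408] F [-1.2109  0.2234 -0.1465] M [0.0277 0.0176 0.0126] w 0.552
[[-0.0002  0.9997  0.0248]
 [ 0.0002  0.0248 -0.9997]
 [-1.     -0.0002 -0.0002]]
(array([4.8586, 0.1445, 0.1621]), array([ 0.112 , -0.0019,  0.0023]))
```

View pics/wrist1.png

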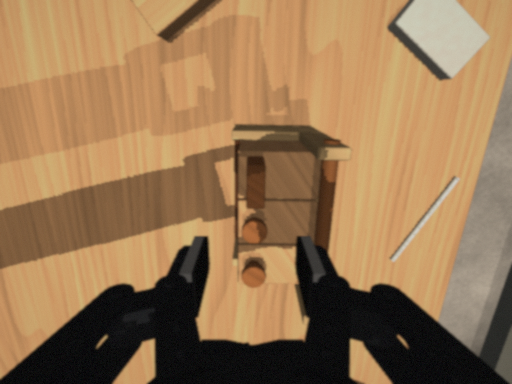

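View pics/scene1.png

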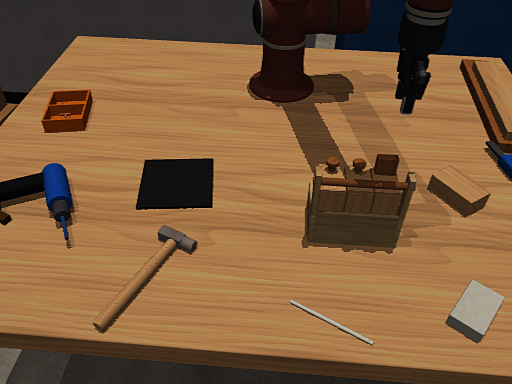

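The wrist view shows the bar at about (256,182), between the finger tips in the jaw direction, with the knobs at (254,230) and (253,272). I'll check this against the wrist calibration.

```bash
python3 - <<'E'
from h import *
from plant import sensors,cams
f=cams.grab_frame("wrist"); CAL["wrist"]=(f["camera_matrix"],f["cam_to_world"][:3])
im=f["img"]; print(CAL["wrist"][1])
cv2.imwrite("pics/wz.png",cv2.resize(im[120:300,220:360],None,fx=4,fy=3.3,interpolation=cv2.INTER_CUBIC))
for p in [(247,156),(265,156),(265,208),(247,208)]: print(ray("wrist",*p,.186))
for p in [(254,231),(253,272)]: print(ray("wrist",*p,.17))
E
```

```text
[[ 0.9997  0.0237  0.0076  0.5906]
 [ 0.0249 -0.9487 -0.3152  0.3193]
 [-0.0002  0.3153 -0.949   0.4487]]
[0.5873 0.2651 0.186 ]
[0.6038 0.2655 0.186 ]
[0.6058 0.2144 0.186 ]
[0.5883 0.214  0.186 ]
[0.5961 0.1816 0.17  ]
[0.5964 0.1313 0.17  ]
```

View pics/wz.png

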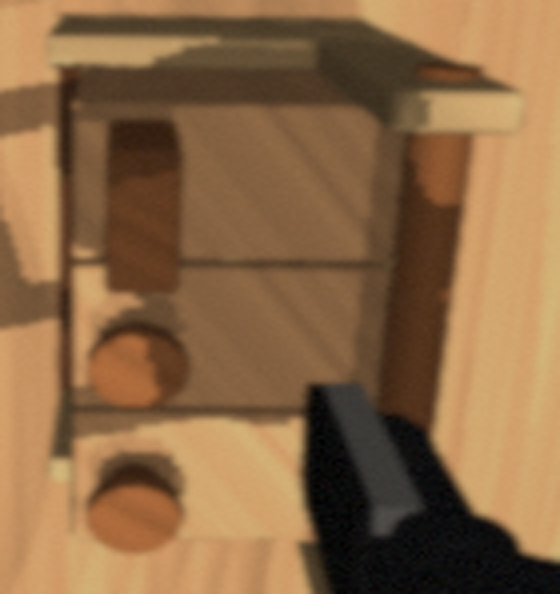

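drive_tool --series '[{"x":0.6,"y":0.16,"z":0.13,"ax":0.1,"ay":0,"az":0},{"x":1.6,"y":0.16,"z":0.13,"ax":0.1,"ay":0,"az":0},{"x":2.6,"y":0.16,"z":0.13,"ax":0.1,"ay":0,"az":0},{"x":2.6,"y":0.16,"z":0.13,"ax":0.1,"ay":0,"az":0},{"x":2.6,"y":0.16,"z":0.13,"ax":0.1,"ay":0,"az":0}]'

```text
time: 2.02
tool_pos: [0.5952, 0.2334, 0.2026]
tool_rot: [0.503, 0.495, 0.504, -0.498]
contact_force: [0.1, -0.2, 0.1]
gripper_width: 0.553
```

```bash
python3 - <<'E'
from h import *
from plant import sensors,cams
f=cams.grab_frame("wrist");cv2.imwrite("pics/wrist2.png",f["img"])
s=sensors.state(); show(s)
print(rel(s,[.596,.235,.150],tool(.015)))
E
```

```text
t 2.07 p [0.5965 0.2337 0.2051] q [ 0.5034  0.4961  0.5038 -0.4967] j [ 0.2573  0.0847  1.5644 -0.      1.4936  0.243 ] F [ 0.2381 -0.6076  0.1215] M [0.053  0.0005 0.04  ] w 0.554
[[-0.001   0.9999  0.0144]
 [-0.0003  0.0144 -0.9999]
 [-1.     -0.001   0.0003]]
(array([ 2.2023, -0.0157, -0.0534]), array([-0.0074,  0.0034,  0.0117]))
```

View pics/wrist2.png

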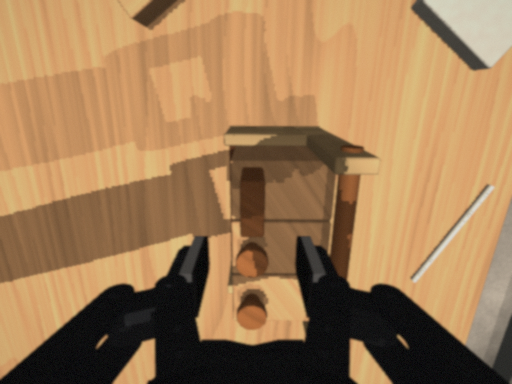

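The bar is centred between the fingers (column 253). I'll descend the rest of the way.

drive_tool --series '[{"x":0.7,"y":0,"z":0,"ax":0,"ay":0,"az":0},{"x":1.4,"y":0,"z":0,"ax":0,"ay":0,"az":0},{"x":2.1,"y":0,"z":0,"ax":0,"ay":0,"az":0},{"x":2.1,"y":0,"z":0,"ax":0,"ay":0,"az":0},{"x":2.1,"y":0,"z":0,"ax":0,"ay":0,"az":0}]'

```text
time: 2.48
tool_pos: [0.5971, 0.2337, 0.1539]
tool_rot: [0.504, 0.497, 0.503, -0.496]
contact_force: [0.3, -0.1, 0.9]
gripper_width: 0.549
```

```bash
python3 - <<'E'
from h import *
from plant import sensors,cams
f=cams.grab_frame("wrist");cv2.imwrite("pics/wrist3.png",f["img"])
f=cams.grab_frame("scene");cv2.imwrite("pics/scene3.png",cv2.resize(f["img"][60:260,280:440],None,fx=3.5,fy=3))
s=sensors.state(); show(s)
E
```

```text
t 2.58 p [0.5982 0.234  0.1557] q [ 0.5042  0.4976  0.5028 -0.4953] j [ 0.2571  0.117   1.6129 -0.      1.4078  0.2429] F [-0.2734 -0.2575  0.2979] M [-0.0462 -0.019   0.015 ] w 0.551
[[ 0.0037  0.9999  0.0142]
 [ 0.0009  0.0142 -0.9999]
 [-1.      0.0038 -0.0009]]
```

View pics/wrist3.png

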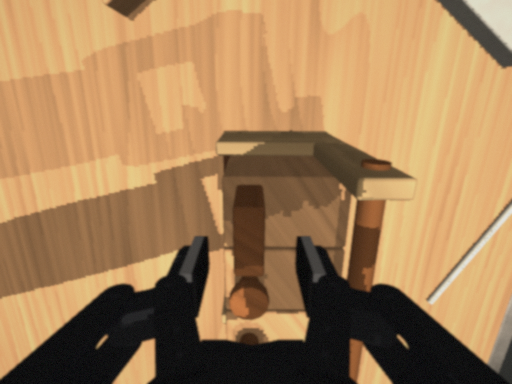

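View pics/scene3.png

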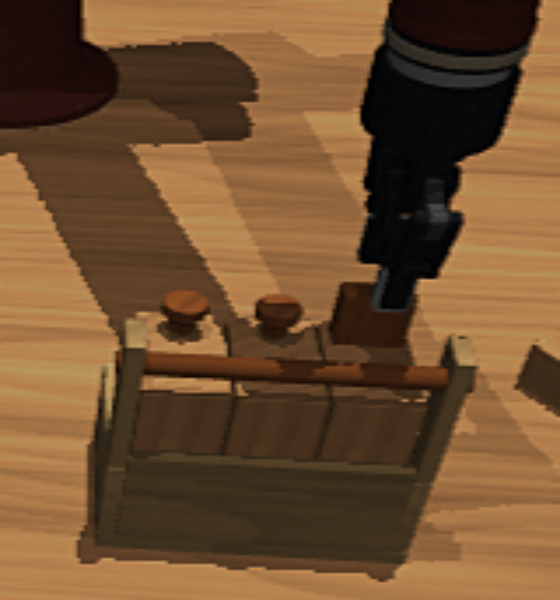

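The bar is at column 249 against a finger midpoint of 252, so I'll shift about 2 mm, then lower a little more and close.

drive_tool --series '[{"x":0.15,"y":-0.07,"z":0.12,"ax":0,"ay":0,"az":0},{"x":0.15,"y":-0.07,"z":0.12,"ax":0,"ay":0,"az":0},{"x":0.15,"y":-0.07,"z":0.12,"ax":0,"ay":0,"az":0}]'

```text
time: 2.83
tool_pos: [0.5953, 0.2305, 0.15]
tool_rot: [0.504, 0.497, 0.503, -0.496]
contact_force: [-0.0, -1.1, 0.3]
gripper_width: 0.552
```

drive_tool --series '[{"x":0,"y":0,"z":0,"ax":0,"ay":0,"az":0},{"x":0,"y":0,"z":0,"ax":0,"ay":0,"az":0},{"x":0,"y":0,"z":0,"ax":0,"ay":0,"az":0},{"x":0,"y":0,"z":0,"ax":0,"ay":0,"az":0},{"x":0,"y":0,"z":0,"ax":0,"ay":0,"az":0}]' --hand 0

```text
time: 3.25
tool_pos: [0.5951, 0.2306, 0.1498]
tool_rot: [0.504, 0.497, 0.503, -0.496]
contact_force: [-1.6, 0.3, 2.9]
gripper_width: 0.164
```

```bash
python3 - <<'E'
from h import *
from plant import sensors,cams
f=cams.grab_frame("wrist");cv2.imwrite("pics/wrist4.png",f["img"])
s=sensors.state(); show(s)
f=cams.grab_frame("scene");cv2.imwrite("pics/scene4.png",cv2.resize(f["img"][60:260,280:440],None,fx=3.5,fy=3))
s=sensors.state(); show(s)
E
```

```text
t 3.3 p [0.5951 0.2306 0.1498] q [ 0.5036  0.4965  0.5035 -0.4964] j [ 0.2531  0.1147  1.6254 -0.      1.4012  0.239 ] F [-2.6132 -1.3343  3.4314] M [-0.1429  0.3109 -0.0095] w 0.161
[[ 0.0002  0.9999  0.0142]
 [ 0.      0.0142 -0.9999]
 [-1.      0.0002 -0.    ]]
t 3.35 p [0.5952 0.2306 0.1498] q [ 0.5036  0.4965  0.5035 -0.4964] j [ 0.2531  0.1148  1.6254 -0.0001  1.4012  0.239 ] F [-1.6559 -0.1398  3.6077] M [-0.1509  0.3253 -0.0215] w 0.161
[[ 0.0003  0.9999  0.0142]
 [-0.      0.0142 -0.9999]
 [-1.      0.0003  0.    ]]
```

View pics/wrist4.png

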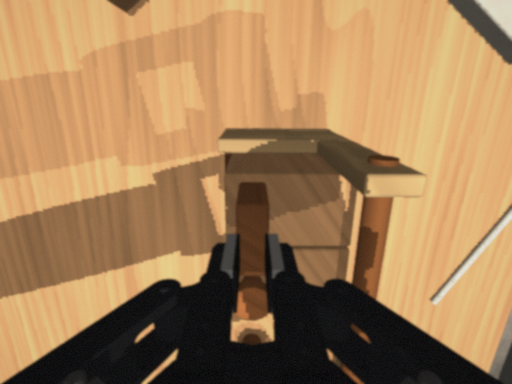

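View pics/scene4.png

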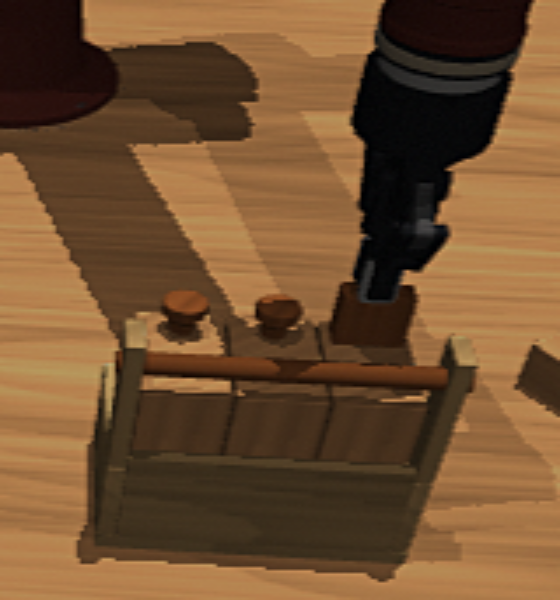

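```bash
python3 - <<'E'
from h import *
def proj(n,p):
    K,T=CAL[n]; c=K@(T[:,:3].T@(np.array(p)-T[:,3])); c=c[:2]/c[2]; return c,((c[0]-280)*3.5,(c[1]-60)*3)
for p in [(.5952,.2306,.1498),(.612,.2306,.1498),(.612,.2306,.165),(.612,.2306,.18),(.605,.212,.142),(.605,.256,.142),(.605,.212,.186),(.605,.256,.186)]: print(p,proj("scene",p))
from plant import cams
f=cams.grab_frame("scene");cv2.imwrite("pics/scene4z.png",cv2.resize(f["img"][125:185,370:430],None,fx=10,fy=10,interpolation=cv2.INTER_CUBIC))
E
```

```text
(0.5952, 0.2306, 0.1498) (array([383.4644, 170.1495]), (np.float64(362.12525335589305), np.float64(330.4483649603911)))
(0.612, 0.2306, 0.1498) (array([384.4629, 175.2646]), (np.float64(365.62007397823027), np.float64(345.7937609428726)))
(0.612, 0.2306, 0.165) (array([385.9101, 169.7044]), (np.float64(370.6852907225182), np.float64(329.11331111512754)))
(0.612, 0.2306, 0.18) (array([387.3673, 164.1057]), (np.float64(375.78568629944016), np.float64(312.31701259178425)))
(0.605, 0.212, 0.142) (array([374.4584, 175.3451]), (np.float64(330.6042512356619), np.float64(346.0353069168525)))
(0.605, 0.256, 0.142) (array([395.4454, 176.7157]), (np.float64(404.0587760133479), np.float64(350.147061688898)))
(0.605, 0.212, 0.186) (array([378.3837, 159.1282]), (np.float64(344.3429938120615), np.float64(297.38463179371234)))
(0.605, 0.256, 0.186) (array([400.0029, 160.5009]), (np.float64(420.01028125595576), np.float64(301.50272204442683)))
```

View pics/scene4z.png

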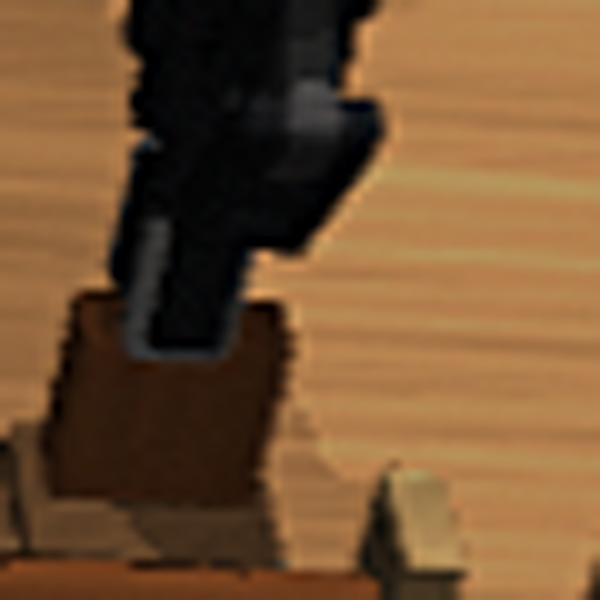

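```bash
python3 - <<'E'
from h import *
def proj(n,p):
    K,T=CAL[n]; c=K@(T[:,:3].T@(np.array(p)-T[:,3])); return c[:2]/c[2]
for dz in(0,.02,.03,.04): print(dz,proj("scene",(.5918+.025,.2379,.2705+dz)),proj("scene",(.5918-.025,.2379,.2705+dz)),proj("top",(.5918+.025,.2379,.2705+dz)))
im=cv2.imread("pics/scene1.png");cv2.imwrite("pics/scene1z.png",cv2.resize(im[50:130,370:450],None,fx=7,fy=7,interpolation=cv2.INTER_CUBIC))
im=cv2.imread("pics/wrist4.png");cv2.imwrite("pics/wrist4z.png",cv2.resize(im[170:350,160:350],None,fx=3.3,fy=3.3,interpolation=cv2.INTER_CUBIC))
from plant import cams
im=cams.grab_frame("top")["img"];cv2.imwrite("pics/top4.png",cv2.resize(im[90:240,40:240],None,fx=4,fy=4,interpolation=cv2.INTER_CUBIC))
E
```

```text
0 [401.0351 129.423 ] [397.2206 115.0912] [ 79.771  153.5135]
0.02 [403.3655 120.7309] [399.4032 106.5489] [ 75.1249 150.8094]
0.03 [404.5564 116.2887] [400.5176 102.1871] [ 72.7029 149.3998]
0.04 [405.7651 111.7804] [401.648   97.7631] [ 70.2112 147.9496]
```

View pics/scene1z.png

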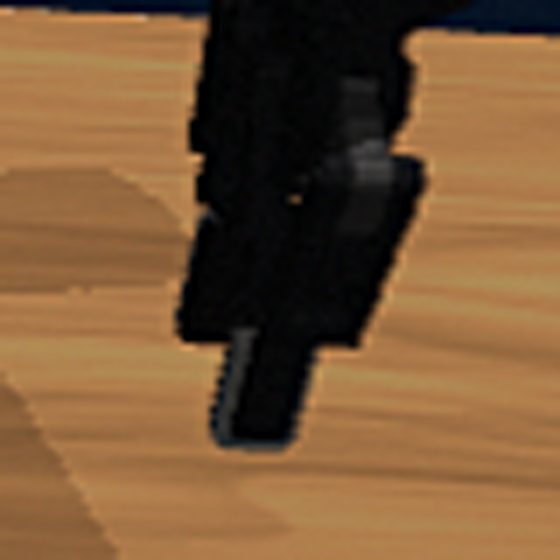

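View pics/wrist4z.png

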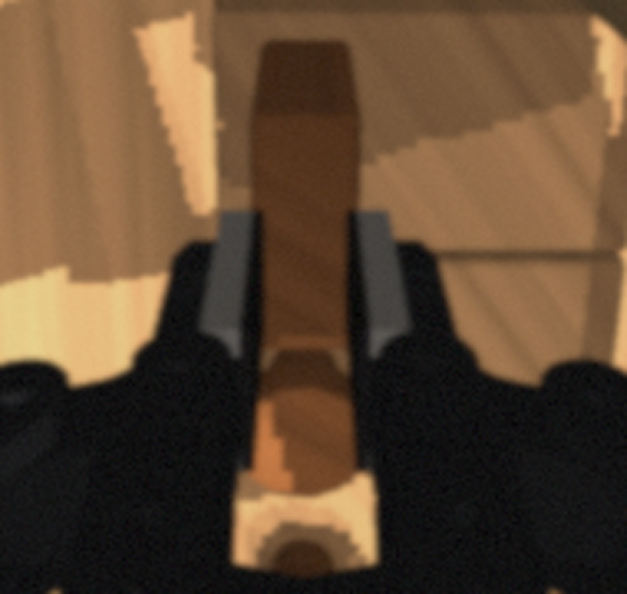

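View pics/top4.png

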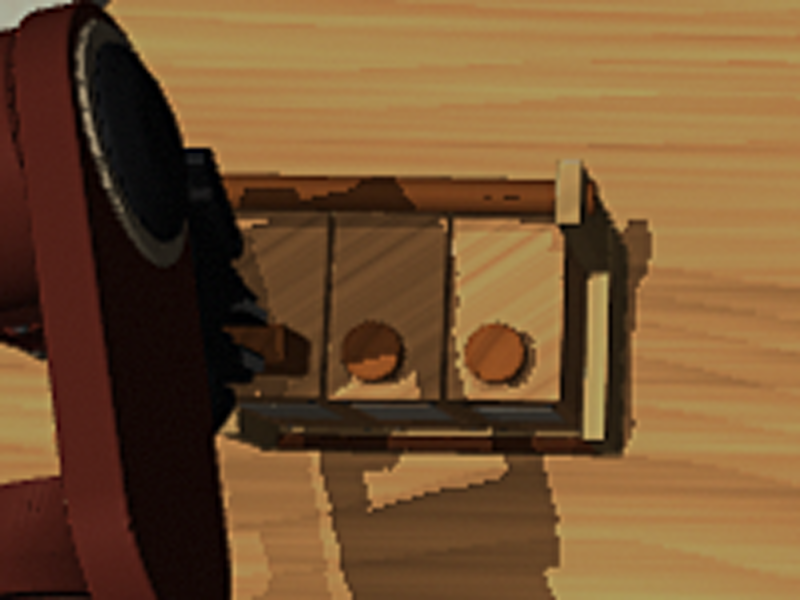

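Both the scene and wrist views show the finger tips barely overlapping the top of the bar. The tip is at scene row ~160.5, where row ~174 would be expected if it were at the reported z=0.15. The visible tips look about 25–30 mm behind the reported TCP, so I'll reopen and step down, checking force and pictures.

drive_tool --series '[{"x":0,"y":0,"z":0,"ax":0,"ay":0,"az":0},{"x":0,"y":0,"z":0,"ax":0,"ay":0,"az":0},{"x":0,"y":0,"z":0,"ax":0,"ay":0,"az":0},{"x":0.2,"y":0,"z":0,"ax":0,"ay":0,"az":0},{"x":0.3,"y":0,"z":0,"ax":0,"ay":0,"az":0}]' --hand 0.5

```text
time: 3.87
tool_pos: [0.5949, 0.2305, 0.1408]
tool_rot: [0.503, 0.496, 0.504, -0.497]
contact_force: [0.2, 0.3, -1.1]
gripper_width: 0.503
```

```bash
python3 - <<'E'
from h import *
from plant import sensors,cams
f=cams.grab_frame("wrist")["img"]
g=cams.grab_frame("scene")["img"]
cv2.imwrite("pics/c5.png",np.hstack([cv2.resize(f[170:350,160:350],(400,400)),cv2.resize(g[125:185,370:430],(400,400),interpolation=cv2.INTER_CUBIC)]))
s=sensors.state(); show(s)
E
```

```text
t 3.97 p [0.5944 0.2304 0.1403] q [ 0.5032  0.4959  0.5039 -0.4971] j [0.2531 0.122  1.6337 0.     1.3879 0.239 ] F [0.5518 0.1695 0.1688] M [0.0529 0.0093 0.0121] w 0.498
[[-0.0019  0.9999  0.0141]
 [-0.0005  0.0141 -0.9999]
 [-1.     -0.0019  0.0005]]
```

View pics/c5.png

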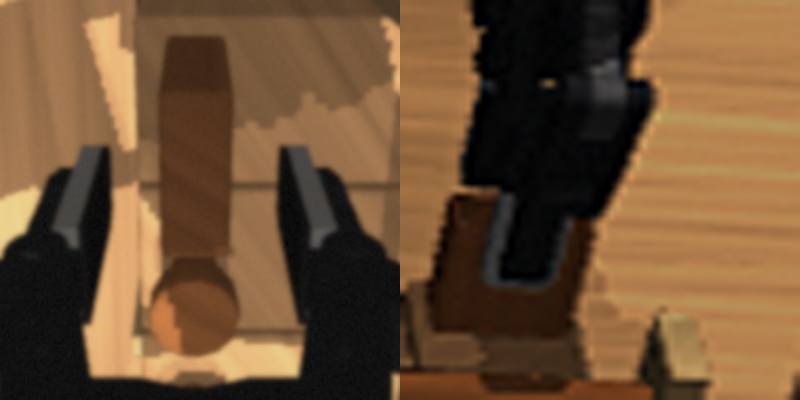

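There's no contact with the TCP at z=0.140, and the tip at scene row ~168 is still well above the box top. I'll go down 18 mm more in small steps.

drive_tool --series '[{"x":0.25,"y":0,"z":0,"ax":0,"ay":0,"az":0},{"x":0.5,"y":0,"z":0,"ax":0,"ay":0,"az":0},{"x":0.7,"y":0,"z":0,"ax":0,"ay":0,"az":0},{"x":0.7,"y":0,"z":0,"ax":0,"ay":0,"az":0}]'

```text
time: 4.3
tool_pos: [0.5939, 0.2302, 0.122]
tool_rot: [0.503, 0.495, 0.504, -0.497]
contact_force: [-0.2, -0.1, 1.2]
gripper_width: 0.501
```

```bash
python3 - <<'E'
from h import *
from plant import sensors,cams
f=cams.grab_frame("wrist")["img"]
g=cams.grab_frame("scene")["img"]
cv2.imwrite("pics/c6.png",np.hstack([cv2.resize(f[170:350,160:350],(400,400)),cv2.resize(g[125:185,370:430],(400,400),interpolation=cv2.INTER_CUBIC)]))
s=sensors.state(); show(s)
E
```

```text
t 4.4 p [0.5947 0.2305 0.1236] q [ 0.5033  0.4961  0.5037 -0.4968] j [ 0.2531  0.1361  1.6473 -0.      1.3593  0.239 ] F [-0.892  -0.8673  1.0119] M [ 0.0404  0.0054 -0.0186] w 0.501
[[-0.0011  0.9999  0.0141]
 [-0.0003  0.0141 -0.9999]
 [-1.     -0.0011  0.0003]]
```

View pics/c6.png

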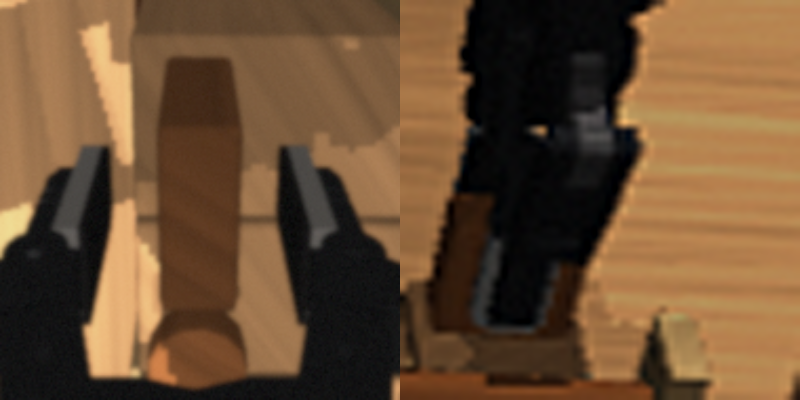

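The tips now reach to about the lower quarter of the bar, at scene row ~174.5. Closing.

drive_tool --series '[{"x":0,"y":0,"z":0,"ax":0,"ay":0,"az":0},{"x":0,"y":0,"z":0,"ax":0,"ay":0,"az":0},{"x":0,"y":0,"z":0,"ax":0,"ay":0,"az":0},{"x":0,"y":0,"z":0,"ax":0,"ay":0,"az":0},{"x":0,"y":0,"z":0,"ax":0,"ay":0,"az":0}]' --hand 0

```text
time: 4.82
tool_pos: [0.5952, 0.2306, 0.1248]
tool_rot: [0.504, 0.497, 0.503, -0.496]
contact_force: [-2.2, 0.2, 2.5]
gripper_width: 0.201
```

```bash
python3 - <<'E'
from h import *
from plant import sensors,cams
f=cams.grab_frame("wrist")["img"]
g=cams.grab_frame("scene")["img"]
cv2.imwrite("pics/c7.png",np.hstack([cv2.resize(f[170:350,160:350],(400,400)),cv2.resize(g[125:185,370:430],(400,400),interpolation=cv2.INTER_CUBIC)]))
s=sensors.state(); show(s)
E
```

```text
t 4.92 p [0.5952 0.2306 0.1249] q [ 0.5036  0.4965  0.5035 -0.4963] j [ 0.2531  0.135   1.6462 -0.      1.3601  0.239 ] F [-2.6581 -0.5656  3.3919] M [-0.042   0.364  -0.0419] w 0.198
[[ 0.0003  0.9999  0.0142]
 [ 0.0001  0.0142 -0.9999]
 [-1.      0.0004 -0.0001]]
```

View pics/c7.png

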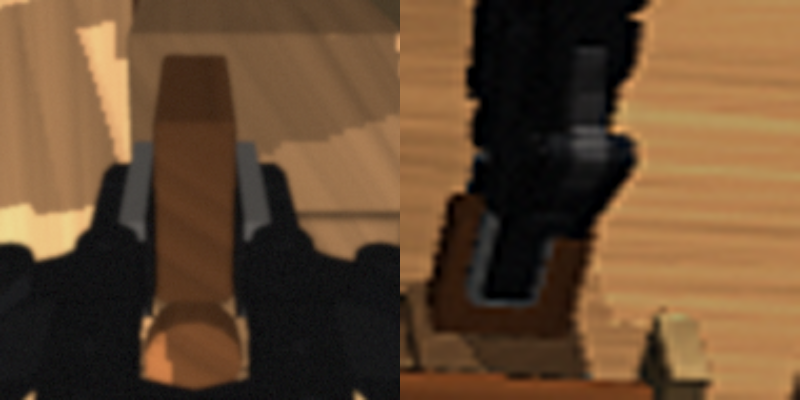

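The grip is now deep: width 0.198 ≈ 17 mm, with the pads over most of the bar's height. Next I'll work out the tipping arc about the lower front edge.

```bash
cat >> h.py <<'E'
YAW=.014
def tipplan(s,steps,piv=(.576,.012),off=(0,0)):
    R0=q2r(s["tool_rot"]); A=Ro.from_euler('z',YAW)
    P=np.array([piv[0],s["tool_pos"][1],piv[1]])
    for t in steps:
        D=A*Ro.from_euler('y',-np.radians(t))*A.inv()
        p=P+D.apply(s["tool_pos"]-P)+A.apply([off[0],0,off[1]])
        d,w=rel(s,p,D*R0); print(t,d,w,p)
E
python3 - <<'E'
from h import *
from plant import sensors
s=sensors.state(); tipplan(s,[2,4,6,8,10])
E
```

```text
2 [-0.0241 -0.158  -0.    ] [-0.     -0.0001  0.4   ] [0.5912 0.2305 0.1255]
4 [-0.0426 -0.3168 -0.0001] [-0.     -0.0001  0.8   ] [0.5873 0.2305 0.1259]
6 [-0.0556 -0.4761 -0.0001] [-0.0001 -0.0002  1.2   ] [0.5833 0.2304 0.1262]
8 [-0.063  -0.6357 -0.0001] [-0.0001 -0.0003  1.6   ] [0.5793 0.2304 0.1264]
10 [-0.0649 -0.7956 -0.0001] [-0.0001 -0.0003  2.    ] [0.5753 0.2303 0.1265]
```

drive_tool --series '[{"x":-0.04,"y":-0.16,"z":0,"ax":0,"ay":0,"az":0.4},{"x":-0.07,"y":-0.32,"z":0,"ax":0,"ay":0,"az":0.8},{"x":-0.09,"y":-0.48,"z":0,"ax":0,"ay":0,"az":1.2},{"x":-0.1,"y":-0.64,"z":0,"ax":0,"ay":0,"az":1.6},{"x":-0.1,"y":-0.64,"z":0,"ax":0,"ay":0,"az":1.6}]'

```text
time: 5.33
tool_pos: [0.5781, 0.2304, 0.1263]
tool_rot: [0.537, 0.53, 0.468, -0.46]
contact_force: [0.7, 0.1, -2.5]
gripper_width: 0.199
```

```bash
python3 - <<'E'
from h import *
from plant import sensors,cams
g=cams.grab_frame("scene")["img"]; t=cams.grab_frame("top")["img"]
cv2.imwrite("pics/c8.png",np.hstack([cv2.resize(t[100:230,50:220],(400,400)),cv2.resize(g[125:255,295:425],(400,400),interpolation=cv2.INTER_CUBIC)]))
s=sensors.state(); show(s)
tipplan(s,[2,4,6,8,10])
E
```

```text
t 5.43 p [0.5786 0.2303 0.1263] q [ 0.5367  0.53    0.468  -0.4604] j [ 0.2777  0.0078  1.7829 -0.0384  1.2176  0.2742] F [ 0.5199  0.9002 -0.8323] M [-0.056   0.2358  0.0267] w 0.2
[[ 0.1379  0.9903  0.0143]
 [ 0.0019  0.0142 -0.9999]
 [-0.9904  0.1379  0.0001]]
2 [-0.0228 -0.1579 -0.0001] [ 0.     -0.0001  0.4   ] [0.5746 0.2302 0.1263]
4 [-0.0401 -0.3166 -0.0001] [ 0.     -0.0003  0.8   ] [0.5706 0.2302 0.1262]
6 [-0.0519 -0.4757 -0.0002] [ 0.     -0.0004  1.2   ] [0.5666 0.2301 0.1259]
8 [-0.0581 -0.6352 -0.0002] [ 0.0001 -0.0006  1.6   ] [0.5627 0.2301 0.1255]
10 [-0.0587 -0.7948 -0.0003] [ 0.0001 -0.0007  2.    ] [0.5587 0.23   0.125 ]
```

View pics/c8.png

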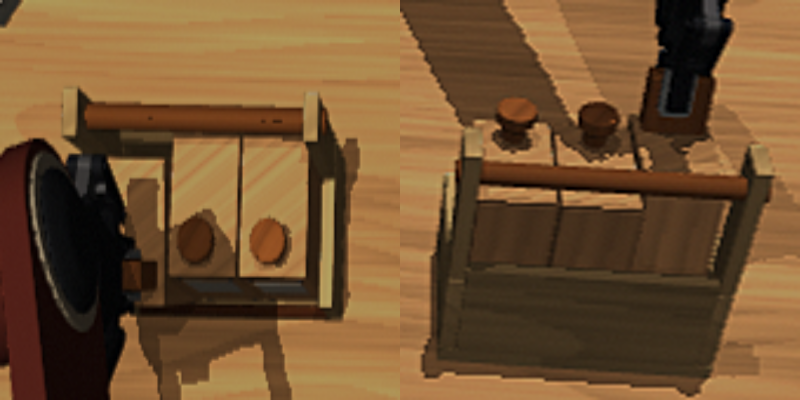

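The box tips cleanly with forces under 1 N, and the neighbours are unmoved. Continuing the arc.

drive_tool --series '[{"x":-0.04,"y":-0.24,"z":0,"ax":0,"ay":0,"az":0.6},{"x":-0.06,"y":-0.48,"z":0,"ax":0,"ay":0,"az":1.2},{"x":-0.07,"y":-0.72,"z":0,"ax":0,"ay":0,"az":1.8},{"x":-0.07,"y":-0.79,"z":0,"ax":0,"ay":0,"az":2.0},{"x":-0.07,"y":-0.79,"z":0,"ax":0,"ay":0,"az":2.0}]'

```text
time: 5.85
tool_pos: [0.5585, 0.23, 0.1251]
tool_rot: [0.575, 0.569, 0.42, -0.412]
contact_force: [1.4, 0.1, -4.1]
gripper_width: 0.197
```

```bash
python3 - <<'E'
from h import *
from plant import sensors,cams
s=sensors.state(); show(s)
tipplan(s,[2,4,6,8,10])
E
```

```text
t 5.85 p [0.5585 0.23   0.1251] q [ 0.5749  0.5687  0.4201 -0.4119] j [ 0.3154 -0.1432  1.9497 -0.1065  1.038   0.3412] F [ 1.3531  0.0701 -4.137 ] M [-0.0737  0.215  -0.074 ] w 0.197
[[ 0.3078  0.9513  0.0146]
 [ 0.0042  0.014  -0.9999]
 [-0.9514  0.3078  0.0004]]
2 [-0.0227 -0.1582 -0.0001] [ 0.0001 -0.0003  0.4   ] [0.5546 0.23   0.1244]
4 [-0.0398 -0.3171 -0.0002] [ 0.0001 -0.0005  0.8   ] [0.5507 0.2299 0.1236]
6 [-0.0513 -0.4765 -0.0003] [ 0.0002 -0.0008  1.2   ] [0.5468 0.2298 0.1227]
8 [-0.0573 -0.6362 -0.0004] [ 0.0002 -0.0011  1.6   ] [0.543  0.2298 0.1216]
10 [-0.0577 -0.796  -0.0005] [ 0.0003 -0.0014  2.    ] [0.5391 0.2297 0.1204]
```

drive_tool --series '[{"x":0,"y":-0.24,"z":0,"ax":0,"ay":0,"az":0.6},{"x":-0.01,"y":-0.48,"z":0,"ax":0,"ay":0,"az":1.2},{"x":-0.02,"y":-0.72,"z":0,"ax":0,"ay":0,"az":1.8},{"x":-0.02,"y":-0.72,"z":0,"ax":0,"ay":0,"az":1.8},{"x":-0.02,"y":-0.72,"z":0,"ax":0,"ay":0,"az":1.8}]'

```text
time: 6.27
tool_pos: [0.5422, 0.2299, 0.121]
tool_rot: [0.605, 0.6, 0.374, -0.366]
contact_force: [0.9, -0.9, -0.5]
gripper_width: 0.2
```

```bash
python3 - <<'E'
from h import *
from plant import sensors,cams
g=cams.grab_frame("scene")["img"]; t=cams.grab_frame("top")["img"]
cv2.imwrite("pics/c9.png",np.hstack([cv2.resize(t[100:230,50:220],(400,400)),cv2.resize(g[125:255,295:425],(400,400),interpolation=cv2.INTER_CUBIC)]))
cv2.imwrite("pics/w9.png",cams.grab_frame("wrist")["img"])
s=sensors.state(); show(s)
R=q2r(s["tool_rot"])
for d in [(0,.04),(-.03,.07),(-.09,.11),(-.15,.15)]:
    print(d,R.inv().apply([d[0],d[0]*.014,d[1]])/.025)
E
```

```text
t 6.42 p [0.5426 0.2298 0.1211] q [ 0.605   0.6002  0.3739 -0.3659] j [ 0.3558 -0.263   2.0916 -0.1989  0.8767  0.4361] F [-2.1294  0.3672  1.2605] M [-0.0943  0.5837 -0.0249] w 0.194
[[ 0.4526  0.8916  0.0133]
 [ 0.0061  0.0118 -0.9999]
 [-0.8917  0.4527 -0.0002]]
(0, 0.04) [-1.4267  0.7243 -0.0003]
(-0.03, 0.07) [-3.04    0.1974  0.0004]
(-0.09, 0.11) [-5.5532 -1.2185  0.002 ]
(-0.15, 0.15) [-8.0664 -2.6344  0.0035]
```

View pics/c9.png

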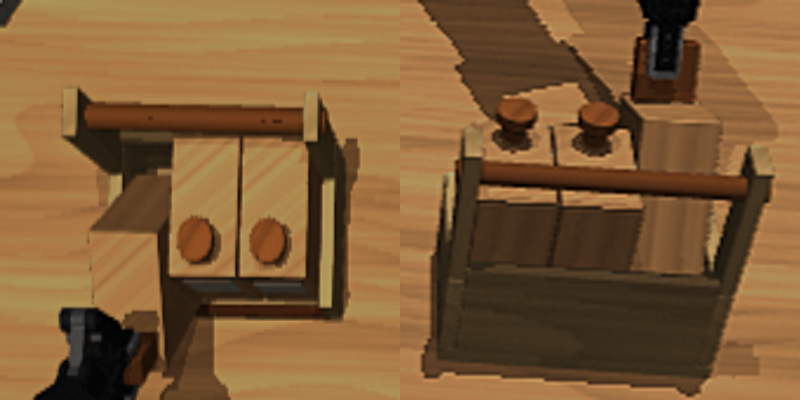

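View pics/w9.png

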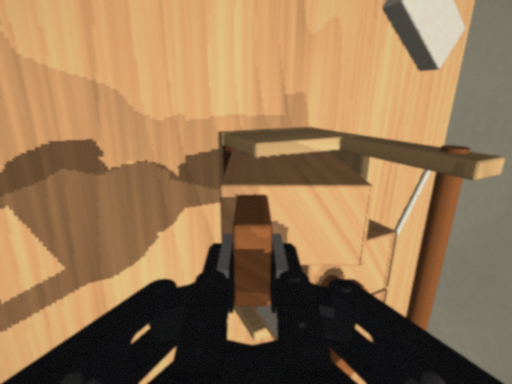

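It leans 27° well out in front with its foot in the rack, and the neighbours still stand. Next comes the lift: up over the lip first, then forward and up.

```bash
python3 - <<'E'
from h import *
from plant import sensors
s=sensors.state();R=q2r(s["tool_rot"])
for d in [(0,.01),(-.004,.022),(-.018,.038),(-.038,.055),(-.058,.072)]:
    print(d,R.inv().apply([d[0],d[0]*.014,d[1]])/.025)
E
```

```text
(0, 0.01) [-0.3567  0.1811 -0.0001]
(-0.004, 0.022) [-0.8571  0.2557 -0.    ]
(-0.018, 0.038) [-1.6813  0.046   0.0003]
(-0.038, 0.055) [-2.6498 -0.3596  0.0008]
(-0.058, 0.072) [-3.6183 -0.7652  0.0013]
```

drive_tool --series '[{"x":-0.36,"y":0.18,"z":0,"ax":0,"ay":0,"az":0},{"x":-0.86,"y":0.26,"z":0,"ax":0,"ay":0,"az":0},{"x":-1.68,"y":0.05,"z":0,"ax":0,"ay":0,"az":0},{"x":-2.65,"y":-0.36,"z":0,"ax":0,"ay":0,"az":0},{"x":-3.62,"y":-0.77,"z":0,"ax":0,"ay":0,"az":0}]'

```text
time: 6.83
tool_pos: [0.4821, 0.2283, 0.1915]
tool_rot: [0.605, 0.599, 0.375, -0.368]
contact_force: [0.5, 0.7, -4.3]
gripper_width: 0.197
```

```bash
python3 - <<'E'
from h import *
from plant import sensors,cams
s=sensors.state(); show(s)
g=cams.grab_frame("scene")["img"]; t=cams.grab_frame("top")["img"]
cv2.imwrite("pics/c10.png",np.hstack([cv2.resize(t[100:270,20:220],(400,400)),cv2.resize(g[75:255,275:455],(400,400),interpolation=cv2.INTER_CUBIC)]))
s=sensors.state(); show(s)
R=q2r(s["tool_rot"])
for d in [(-.025,.025),(-.05,.05),(-.08,.065),(-.11,.08)]:
    print(d,R.inv().apply([d[0],d[0]*.014,d[1]])/.025)
E
```

```text
t 6.83 p [0.4821 0.2283 0.1915] q [ 0.6046  0.5991  0.3748 -0.3675] j [ 0.4049 -0.4828  2.1316 -0.1983  1.0668  0.4503] F [ 0.4519  0.6894 -4.2979] M [ 0.0001  0.7803 -0.0551] w 0.197
[[ 0.449   0.8935  0.0128]
 [ 0.0047  0.0119 -0.9999]
 [-0.8935  0.449   0.0011]]
t 6.93 p [0.4832 0.2297 0.1957] q [ 0.6054  0.6012  0.3737 -0.3639] j [ 0.4065 -0.4874  2.1295 -0.1982  1.065   0.45  ] F [ 1.01    1.0926 -3.536 ] M [0.0427 0.7117 0.0337] w 0.198
[[ 0.4558  0.8899  0.0149]
 [ 0.0087  0.0123 -0.9999]
 [-0.89    0.4559 -0.0021]]
(-0.025, 0.025) [-1.346  -0.4342 -0.003 ]
(-0.05, 0.05) [-2.692  -0.8684 -0.006 ]
(-0.08, 0.065) [-3.7731 -1.663  -0.0083]
(-0.11, 0.08) [-4.8543 -2.4575 -0.0106]
```

View pics/c10.png

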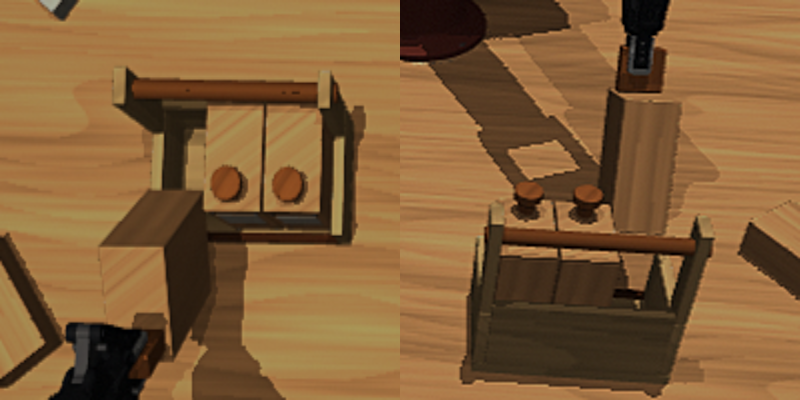

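It's clear of the rack and held (about 3.5 N), and both knob boxes are standing. Next: move forward, untilt in the air, and go over to the mat.

```bash
python3 - <<'E'
from h import *
from plant import sensors
s=sensors.state()
print(rel(s,[.44,.21,.25],tool(.014,np.radians(15))),rel(s,[.44,.19,.25],tool(.014,np.radians(0))))
E
```

```text
(array([-2.7266, -0.5581,  0.7595]), array([ 0.0007, -0.0262, -2.4248])) (array([-2.7335, -0.5679,  1.5594]), array([ 0.0042, -0.0261, -5.4248]))
```

drive_tool --series '[{"x":-0.8,"y":-0.3,"z":0,"ax":0,"ay":0,"az":0},{"x":-1.7,"y":-0.5,"z":0,"ax":0,"ay":0,"az":-1},{"x":-2.5,"y":-0.6,"z":0,"ax":0,"ay":0,"az":-2},{"x":-2.7,"y":-0.6,"z":0.4,"ax":0,"ay":0,"az":-3},{"x":-2.7,"y":-0.6,"z":0.8,"ax":0,"ay":0,"az":-4}]'

```text
time: 7.35
tool_pos: [0.4405, 0.2089, 0.2485]
tool_rot: [0.533, 0.526, 0.473, -0.464]
contact_force: [-0.1, 0.6, -5.2]
gripper_width: 0.197
```

```bash
python3 - <<'E'
from h import *
from plant import sensors
s=sensors.state();show(s)
print(rel(s,[.44,.12,.25],tool(.014,np.radians(0))), rel(s,[.493,-.249,.25],tool(.125,np.radians(0))))
E
```

```text
t 7.35 p [0.4405 0.2089 0.2485] q [ 0.5326  0.5261  0.4735 -0.4641] j [ 0.3119 -0.4016  1.9296 -0.0335  1.497   0.2964] F [-0.1006  0.6424 -5.2399] M [-0.0806  0.2324 -0.0009] w 0.197
[[ 0.1209  0.9925  0.0161]
 [ 0.0038  0.0157 -0.9999]
 [-0.9927  0.1209 -0.0019]]
(array([-0.0746, -0.0682,  3.556 ]), array([ 0.0227, -0.0233, -1.3889])) (array([ 0.1249,  1.8036, 18.3481]), array([-1.2478,  0.0538, -1.3888]))
```

drive_tool --series '[{"x":0,"y":0,"z":0.8,"ax":0,"ay":0,"az":-0.6},{"x":0,"y":0,"z":1.8,"ax":0,"ay":0,"az":-1.2},{"x":0,"y":0.2,"z":3.0,"ax":0,"ay":0,"az":-1.4},{"x":0,"y":0.3,"z":4.3,"ax":0,"ay":0,"az":-1.4},{"x":0,"y":0.5,"z":5.6,"ax":0,"ay":0,"az":-1.4}]'

```text
time: 7.77
tool_pos: [0.4546, 0.067, 0.2462]
tool_rot: [0.503, 0.496, 0.504, -0.497]
contact_force: [1.3, -0.3, -3.9]
gripper_width: 0.198
```

```bash
python3 - <<'E'
from h import *
from plant import sensors
s=sensors.state();show(s)
print(rel(s,[.493,-.249,.25],tool(.125,np.radians(0))))
E
```

```text
t 7.77 p [0.4546 0.067  0.2462] q [ 0.5029  0.4957  0.5043 -0.497 ] j [-0.016  -0.3815  1.9149  0.0001  1.611  -0.0305] F [ 1.2679 -0.3285 -3.9203] M [-0.0102  0.0257 -0.0061] w 0.198
[[-0.0028  0.9999  0.0145]
 [ 0.0002  0.0145 -0.9999]
 [-1.     -0.0028 -0.0002]]
(array([-0.1576,  1.354 , 12.6593]), array([-1.2663, -0.0042,  0.0314]))
```

drive_tool --series '[{"x":0,"y":0.1,"z":1.3,"ax":-0.1,"ay":0,"az":0},{"x":0,"y":0.3,"z":2.6,"ax":-0.3,"ay":0,"az":0},{"x":0,"y":0.4,"z":3.9,"ax":-0.4,"ay":0,"az":0},{"x":0,"y":0.6,"z":5.2,"ax":-0.5,"ay":0,"az":0},{"x":0,"y":0.7,"z":6.5,"ax":-0.6,"ay":0,"az":0}]'

```text
time: 8.18
tool_pos: [0.4744, -0.0957, 0.2464]
tool_rot: [0.516, 0.483, 0.517, -0.483]
contact_force: [0.7, 0.3, -4.6]
gripper_width: 0.201
```

drive_tool --series '[{"x":0,"y":0.15,"z":1.3,"ax":-0.1,"ay":0,"az":0},{"x":0,"y":0.3,"z":2.6,"ax":-0.3,"ay":0,"az":0},{"x":0,"y":0.45,"z":3.9,"ax":-0.5,"ay":0,"az":0},{"x":0,"y":0.55,"z":4.8,"ax":-0.6,"ay":0,"az":0},{"x":0,"y":0.6,"z":5.3,"ax":-0.6,"ay":0,"az":0}]'

```text
time: 8.6
tool_pos: [0.4979, -0.228, 0.2459]
tool_rot: [0.527, 0.47, 0.529, -0.471]
contact_force: [0.3, -0.1, -3.8]
gripper_width: 0.201
```

```bash
python3 - <<'E'
from h import *
from plant import sensors
s=sensors.state();show(s)
print(rel(s,[.493,-.249,.18],tool(.125,np.radians(0))))
E
```

```text
t 8.6 p [ 0.4979 -0.228   0.2459] q [ 0.5275  0.4697  0.5288 -0.4706] j [-0.5648 -0.156   1.7315 -0.0008  1.5681 -0.6809] F [ 0.2674 -0.0876 -3.8171] M [-0.1566  0.1235 -0.0116] w 0.201
[[-0.0022  0.9933  0.1159]
 [ 0.0004  0.1159 -0.9933]
 [-1.     -0.0021 -0.0006]]
(array([ 2.6375, -0.2851,  0.8149]), array([-0.1017, -0.0075,  0.0245]))
```

drive_tool --series '[{"x":0.5,"y":-0.2,"z":0.5,"ax":-0.1,"ay":0,"az":0},{"x":1.2,"y":-0.28,"z":0.7,"ax":-0.1,"ay":0,"az":0},{"x":2,"y":-0.28,"z":0.7,"ax":-0.1,"ay":0,"az":0},{"x":2.3,"y":-0.28,"z":0.7,"ax":-0.1,"ay":0,"az":0},{"x":2.3,"y":-0.28,"z":0.7,"ax":-0.1,"ay":0,"az":0}]'

```text
time: 9.02
tool_pos: [0.4914, -0.2417, 0.1861]
tool_rot: [0.528, 0.467, 0.533, -0.467]
contact_force: [0.4, 0.5, -5.5]
gripper_width: 0.2
```

```bash
python3 - <<'E'
from h import *
from plant import sensors,cams
g=cams.grab_frame("scene")["img"]; t=cams.grab_frame("top")["img"]
cv2.imwrite("pics/c11.png",np.hstack([cv2.resize(t[140:300,270:430],(400,400)),cv2.resize(g[60:240,90:270],(400,400),interpolation=cv2.INTER_CUBIC)]))
s=sensors.state();show(s)
print(rel(s,[.493,-.249,.121],tool(.125,np.radians(0))))
E
```

```text
t 9.12 p [ 0.4933 -0.2427  0.19  ] q [ 0.5308  0.467   0.5312 -0.4669] j [-0.5927 -0.1229  1.7944  0.0002  1.4706 -0.7209] F [ 0.6221 -0.337  -3.5154] M [-0.0563  0.0657  0.0207] w 0.201
[[-0.0003  0.9918  0.1278]
 [ 0.0005  0.1278 -0.9918]
 [-1.     -0.0002 -0.0005]]
(array([ 2.7582, -0.0436,  0.2494]), array([ 0.0358, -0.0058,  0.0028]))
```

View pics/c11.png

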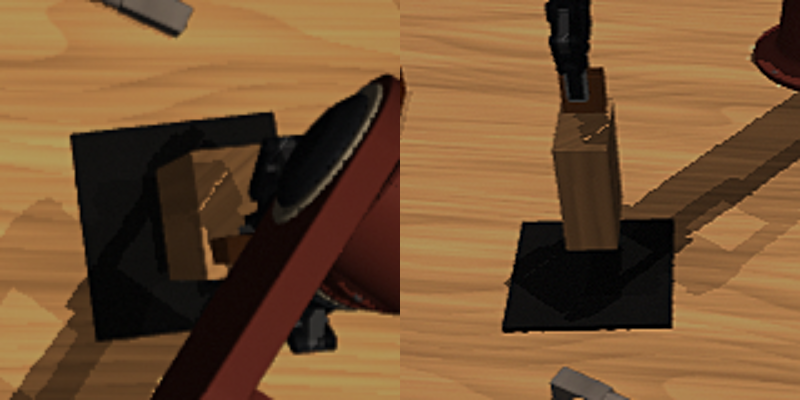

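The box hangs upright over the mat: scene zoom shows its foot at about (590,248) and the mat centre around (590,275). Lowering now.

drive_tool --series '[{"x":0.6,"y":-0.02,"z":0.2,"ax":0,"ay":0,"az":0},{"x":1.2,"y":-0.02,"z":0.22,"ax":0,"ay":0,"az":0},{"x":1.8,"y":-0.02,"z":0.22,"ax":0,"ay":0,"az":0},{"x":2.3,"y":-0.02,"z":0.22,"ax":0,"ay":0,"az":0},{"x":2.4,"y":-0.02,"z":0.22,"ax":0,"ay":0,"az":0}]'

```text
time: 9.53
tool_pos: [0.4927, -0.2479, 0.1284]
tool_rot: [0.53, 0.467, 0.532, -0.467]
contact_force: [-0.6, 0.8, -5.3]
gripper_width: 0.199
```

```bash
python3 - <<'E'
from h import *
from plant import sensors,cams
g=cams.grab_frame("scene")["img"]; t=cams.grab_frame("top")["img"]
cv2.imwrite("pics/c12.png",np.hstack([cv2.resize(t[140:300,270:430],(400,400)),cv2.resize(g[100:220,130:250],(400,400),interpolation=cv2.INTER_CUBIC)]))
s=sensors.state();show(s)
print(rel(s,[.493,-.249,.121],tool(.125,np.radians(0))))
E
```

```text
t 9.63 p [ 0.4934 -0.2484  0.1299] q [ 0.5308  0.467   0.5311 -0.467 ] j [-0.6011 -0.07    1.8473  0.      1.3648 -0.7291] F [ 0.5179  0.6595 -4.96  ] M [-0.0295  0.0795  0.0595] w 0.2
[[-0.0004  0.9918  0.1276]
 [ 0.0003  0.1276 -0.9918]
 [-1.     -0.0003 -0.0004]]
(array([ 0.357 , -0.0182,  0.0237]), array([ 0.0338, -0.0041,  0.0038]))
```

View pics/c12.png

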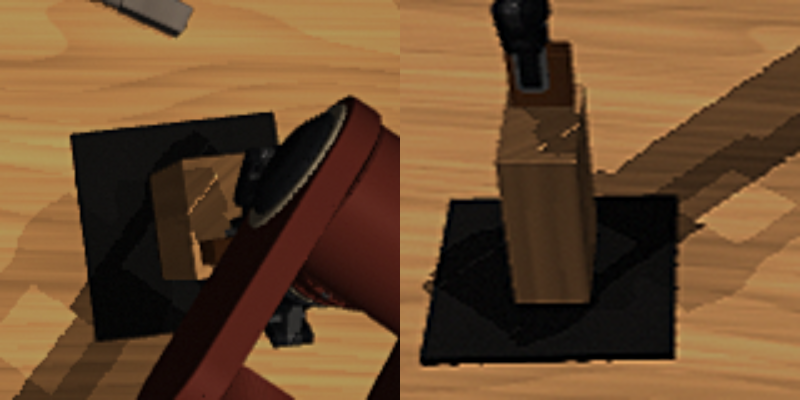

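```bash
python3 - <<'E'
from h import *
a=ray("scene",164.3,189.8,.017);b=ray("scene",187.4,190.6,.017);print(a,b,np.linalg.norm(a-b))
m=(a+b)/2; y=(b-a)/np.linalg.norm(b-a); x=np.array([y[1],-y[0],0]); print("yaw",np.arctan2(x[1],x[0]),"centre",m-.045*x)
E
```

```text
[ 0.5607 -0.2638  0.017 ] [ 0.558  -0.2078  0.017 ] 0.05604028918002211
yaw 0.049189129039543006 centre [ 0.5144 -0.238   0.017 ]
```

Foot height and width check out (56 mm against the true 54). The scene-based centre is about 5 mm short in x, so I'll nudge by 3 mm and lower to contact.

drive_tool --series '[{"x":0.1,"y":0.12,"z":0.02,"ax":0,"ay":0,"az":0},{"x":0.2,"y":0.12,"z":0.02,"ax":0,"ay":0,"az":0},{"x":0.28,"y":0.12,"z":0.02,"ax":0,"ay":0,"az":0},{"x":0.34,"y":0.12,"z":0.02,"ax":0,"ay":0,"az":0},{"x":0.34,"y":0.12,"z":0.02,"ax":0,"ay":0,"az":0}]'

```text
time: 10.05
tool_pos: [0.4963, -0.2486, 0.1212]
tool_rot: [0.531, 0.467, 0.531, -0.467]
contact_force: [0.2, -0.1, -3.9]
gripper_width: 0.2
```

```bash
python3 - <<'E'
from h import *
from plant import sensors,cams
g=cams.grab_frame("scene")["img"]
cv2.imwrite("pics/c13.png",cv2.resize(g[100:220,130:250],(600,600),interpolation=cv2.INTER_CUBIC))
s=sensors.state();show(s)
E
```

```text
t 10.1 p [ 0.4963 -0.2487  0.1213] q [ 0.5308  0.4671  0.5309 -0.4671] j [-0.5986 -0.0554  1.8484 -0.      1.3489 -0.7261] F [-0.7009  0.6015 -3.2813] M [-0.0316  0.1642 -0.0073] w 0.199
[[-0.0002  0.9919  0.1272]
 [ 0.0001  0.1272 -0.9919]
 [-1.     -0.0002 -0.0002]]
```

View pics/c13.png

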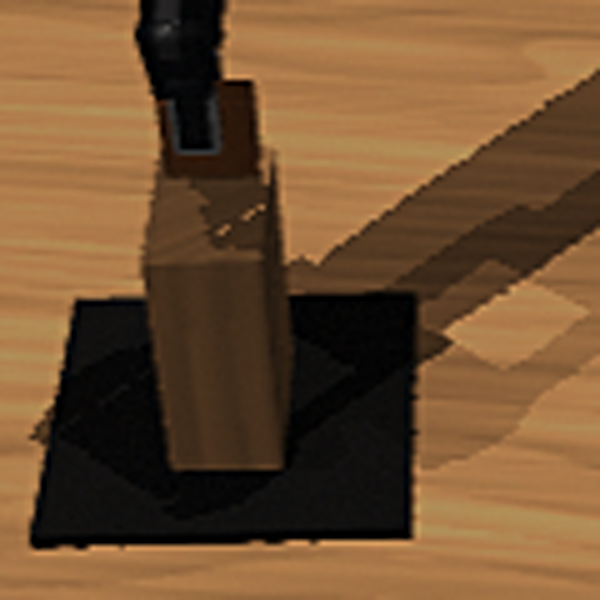

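Almost down; the wrist still carries the weight. I'll lower in 0.5–1 mm steps.

drive_tool --series '[{"x":0.03,"y":0,"z":0,"ax":0,"ay":0,"az":0},{"x":0.06,"y":0,"z":0,"ax":0,"ay":0,"az":0},{"x":0.06,"y":0,"z":0,"ax":0,"ay":0,"az":0}]'

```text
time: 10.35
tool_pos: [0.4965, -0.249, 0.1209]
tool_rot: [0.531, 0.467, 0.531, -0.467]
contact_force: [-3.7, 1.1, 1.6]
gripper_width: 0.201
```

drive_tool --series '[{"x":0.02,"y":0,"z":0,"ax":0,"ay":0,"az":0},{"x":0.02,"y":0,"z":0,"ax":0,"ay":0,"az":0},{"x":0.02,"y":0,"z":0,"ax":0,"ay":0,"az":0}]'

```text
time: 10.6
tool_pos: [0.4966, -0.2492, 0.1209]
tool_rot: [0.531, 0.467, 0.531, -0.467]
contact_force: [-4.4, 0.9, 5.4]
gripper_width: 0.197
```

drive_tool --series '[{"x":0,"y":0,"z":0,"ax":0,"ay":0,"az":0},{"x":0,"y":0,"z":0,"ax":0,"ay":0,"az":0},{"x":0,"y":0,"z":0,"ax":0,"ay":0,"az":0},{"x":0,"y":0,"z":0,"ax":0,"ay":0,"az":0},{"x":0,"y":0,"z":0,"ax":0,"ay":0,"az":0}]' --hand 0.5

```text
time: 11.02
tool_pos: [0.4965, -0.2487, 0.1193]
tool_rot: [0.531, 0.467, 0.531, -0.467]
contact_force: [-0.6, -0.6, -0.1]
gripper_width: 0.501
```

```bash
python3 - <<'E'
from h import *
from plant import sensors,cams
g=cams.grab_frame("scene")["img"];w=cams.grab_frame("wrist")["img"]
cv2.imwrite("pics/c14.png",np.hstack([cv2.resize(w,(400,400)),cv2.resize(g[100:220,130:250],(400,400),interpolation=cv2.INTER_CUBIC)]))
s=sensors.state();show(s)
E
```

```text
t 11.12 p [ 0.4965 -0.2487  0.1193] q [ 0.5309  0.4672  0.5308 -0.4671] j [-0.5985 -0.0534  1.8499  0.0001  1.3449 -0.7261] F [-0.0076  0.1155 -0.424 ] M [ 0.0076  0.0276 -0.0095] w 0.5
[[ 0.0002  0.9919  0.1273]
 [ 0.      0.1273 -0.9919]
 [-1.      0.0002 -0.    ]]
```

View pics/c14.png

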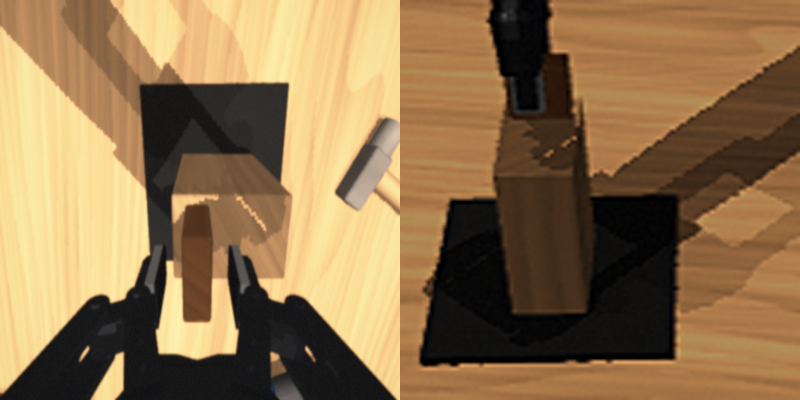

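Released: the box stands, the fingers are open on both sides of the bar with clearance, and the force is about 0. Retreating straight up.

drive_tool --series '[{"x":-0.5,"y":0,"z":0,"ax":0,"ay":0,"az":0},{"x":-1.2,"y":0,"z":0,"ax":0,"ay":0,"az":0},{"x":-2.2,"y":0,"z":0,"ax":0,"ay":0,"az":0},{"x":-3.4,"y":0,"z":0,"ax":0,"ay":0,"az":0},{"x":-4.6,"y":0,"z":0,"ax":0,"ay":0,"az":0}]'

```text
time: 11.53
tool_pos: [0.4961, -0.2485, 0.2361]
tool_rot: [0.531, 0.467, 0.531, -0.467]
contact_force: [0.9, -0.2, 0.5]
gripper_width: 0.503
```

drive_tool --series '[{"x":0,"y":-1.5,"z":-1,"ax":0,"ay":0,"az":0},{"x":0,"y":-2.5,"z":-2,"ax":0,"ay":0,"az":0},{"x":0,"y":-3.5,"z":-4,"ax":0,"ay":0,"az":0},{"x":0,"y":-3.5,"z":-5,"ax":0,"ay":0,"az":0},{"x":0,"y":-3.5,"z":-6,"ax":0,"ay":0,"az":0}]'

```text
time: 11.95
tool_pos: [0.3891, -0.1094, 0.2356]
tool_rot: [0.531, 0.468, 0.53, -0.467]
contact_force: [0.8, 0.0, 0.7]
gripper_width: 0.502
```

drive_tool --series '[{"x":0,"y":0,"z":0,"ax":0,"ay":0,"az":0},{"x":0,"y":0,"z":0,"ax":0,"ay":0,"az":0},{"x":0,"y":0,"z":0,"ax":0,"ay":0,"az":0}]'

```text
time: 12.2
tool_pos: [0.3908, -0.1114, 0.2352]
tool_rot: [0.531, 0.467, 0.53, -0.467]
contact_force: [-0.2, -0.7, -0.6]
gripper_width: 0.498
```

```bash
python3 - <<'E'
from h import *
from plant import sensors,cams
g=cams.grab_frame("scene")["img"];t=cams.grab_frame("top")["img"]
cv2.imwrite("pics/scene15.png",g);cv2.imwrite("pics/top15.png",t)
cv2.imwrite("pics/c15.png",np.hstack([cv2.resize(t[170:290,280:400],(400,400)),cv2.resize(g[100:220,130:250],(400,400),interpolation=cv2.INTER_CUBIC)]))
s=sensors.state();show(s)
E
```

```text
t 12.3 p [ 0.3907 -0.1118  0.2347] q [ 0.5307  0.4673  0.5306 -0.4674] j [-0.4621 -0.5291  2.0362 -0.0002  1.6344 -0.5888] F [-0.0414 -0.4268  0.1103] M [-0.0066 -0.0268  0.0086] w 0.501
[[-0.      0.992   0.1263]
 [-0.0002  0.1263 -0.992 ]
 [-1.     -0.      0.0002]]
```

View pics/c15.png

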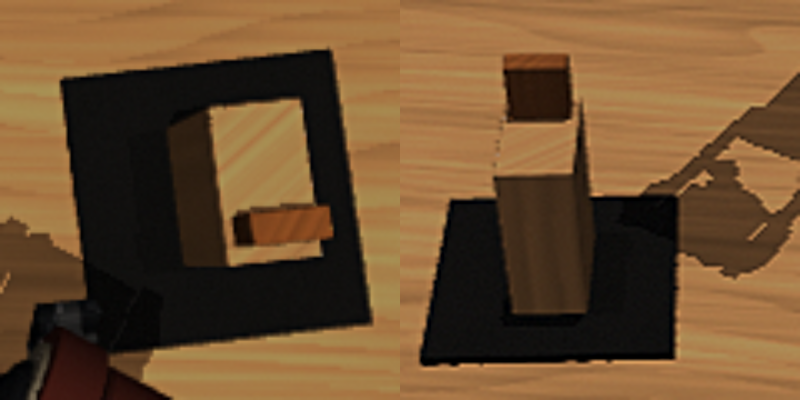

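View pics/scene15.png

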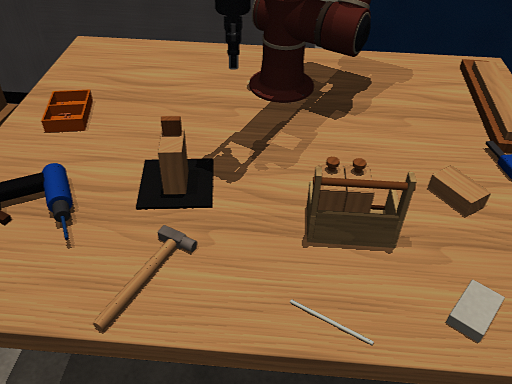

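```bash
python3 - <<'E'
from h import *
P=[ray("top",280+a/3.333,170+b/3.333,.138) for a,b in [(209,108),(302,98),(322,257),(230,267)]]
print(np.array(P),np.mean(P,0))
P=[ray("scene",130+(a-400)/3.333,100+b/3.333,.008) for a,b in [(512,313),(587,314)]]
print(np.array(P), np.mean(P,0)[:2]-.045*np.array([.992,.127]))
M=[ray("top",280+a/3.333,170+b/3.333,.008) for a,b in [(62,78),(330,50),(371,322),(95,353)]]; print(np.mean(M,0))
E
```

```text
[[ 0.5627 -0.2115  0.138 ]
 [ 0.5696 -0.2644  0.138 ]
 [ 0.4804 -0.2747  0.138 ]
 [ 0.4737 -0.223   0.138 ]] [ 0.5216 -0.2434  0.138 ]
[[ 0.5658 -0.2653  0.008 ]
 [ 0.5614 -0.211   0.008 ]] [ 0.519  -0.2439]
[ 0.5177 -0.2426  0.008 ]
```

The box top centre is at (0.522, -0.243), its foot at (0.519, -0.244), and the mat centre at (0.518–0.521, -0.242). So it is centred and upright within about 4 mm.

```bash
python3 -c "
from plant import workorder
print(workorder.job_done())"
```

```text
the job is handed in; nothing more can be done
None
```

The bar-grip box now stands upright in the middle of the black mat, and I handed the job in at about 12 s with the gripper well clear.

- **What I did:** I gripped the flat bar and tipped the box about 27° forward over its lower front edge, with its foot still in the rack. Then I lifted it up and forward, set it upright in the air, and placed it on the mat.
- **Placement:** The box top centre measures (0.522, -0.243) and its foot (0.519, -0.244). The mat centre measures about (0.519, -0.242), so the box is centred to within about 4 mm and roughly square to the mat.
- **Neighbours:** In the last scene picture both knob boxes stand in their places.
- **Forces:** The largest wrist force in my readings was about 7 N, and it was near zero at hand-in.
- **What disagreed:** In the pictures the visible finger tips sat about 25–30 mm behind the reported TCP. My first grip therefore held only the top edge of the bar. I opened the fingers, went down 25 mm in small steps while watching force and pictures, and gripped again before tipping. I did not find out why the two differ.

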